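Shut the snap-lid stationery box

ROBOT

A 7-joint arm with a two-finger parallel gripper is mounted at the origin on the work surface. World frame = base frame: x ahead of the robot, y to its left, z up, the work surface at z = 0. Lengths are in m, angles in rad, forces in N, time in s.
With the tool pointing down it reaches from about 0.4 to 0.875 m from the base axis. Payload 19.3 kg.
Tool frame: the origin (TCP) lies at the very end of the fingers, on their centre line; the grasp point (between the pads) lies 19 mm behind it; z points along the fingers, y is the line along which they close (so a half turn about z gives the same grasp; the last joint's range is limited). The gripper opens to 85 mm and grips with 20 to 120 N. Pads are 22 mm wide; open, the fingers measure 114 mm over their backs; the gripper's body (76 mm by 85 mm) begins 54 mm behind the grasp point. The pads swing forward as they close: fully open they stand 13 mm farther back than shut.
Start: joints at [1.109, 0.521, -0.036, 1.599, 0.021, 1.021, -0.113], TCP at [0.239, -0.578, 0.231] pointing down, gripper open.
Joint ranges: [-2.91, 2.91], [-0.3, 2.13], [-1.5, 1.42], [0.17, 2.43], [-1.26, 4.41], [0.16, 1.93], [-2.52, 2.52]. Speed limits (rad/s): [1.89, 1.89, 2.39, 2.39, 3.01, 3.01, 3.01].

INTERFACE

Orientations are given as a unit quaternion [x, y, z, w].
In Python, from station import * gives the robot as it stands.
- The arm moves only by the tool apply_moves, never from a script. Its argument "moves" is a list of rows, each an object of numbers: "jaw": the closure in counts, from 0 (fully open) to 255 (shut); "tx", "ty", "tz": the shift along the world's x, y, z in mm; "wx", "wy", "wz": the turn, a rotation vector about the world's x, y, z in degrees. A call has 1 to 20 rows; each row is the pose to reach, as a shift and turn from the pose commanded when the call began; what a row does not reach only later rows make up. A row lasts 1/8 s, in which the tool goes at most 62.5 mm and 10.7 degrees, less where a joint would pass 70% of its speed; a pose out of reach is approached as far as the arm can. A call with a gripper value outside its range is refused whole. The fingers move at their own pace and stop on an object; the grip force is fixed at half the most. Time passes only in rows, so rows that repeat a pose let the fingers close. It gives the time, the measured TCP pose, the force, the opening and the grip force at its end, in the units of the state.
- sense(): the state, without advancing time (a new reading comes with each control period).
- get_image(name): name is "scene" or "top" or "wrist"; returns the picture (400x640x3 uint8, blue, green, red); there is no depth.
- calibration(name): a dict with "mtx" (3x3 intrinsics, pixels), "k1" (the pictures are not rectified: a ray, as slopes to the right and down, at radius r is drawn at 1 + k1 r^2 times it, then the intrinsics apply), "xyz" and "rotation" of the camera in the world. Camera axes: x right, y up, looking along -z (the intrinsics and any distortion apply to the point x, -y, -z); pixel columns grow to the right and rows downward; lengths in m; the calibration is good to about 2 mm. A picture is of the moment at which its call begins: read the wrist's pose just before it. calibration takes no time and is no camera call; for the wrist camera it gives the pose at the moment of the call.
- finish_job(): hands the job in; it is judged then, once.
Trained networks look in the newest picture that a camera, given by its name, has taken for a name from the list of things; names that differ only in an ending like _2 or _b are one class to them, and where a whole thing is asked for, a point or a joint stands for the part that bears it (a point fixed in the world has none). Each returns a list of dicts, best first, with "conf" (0 to 1); they miss things now and then, are a little off and sometimes report something else, mostly with a low value. They report only what shows in the picture. A call takes as long as a camera call. They do not tell look-alikes from the thing itself.
- recognise(query, camera): "rect" ([left, top, right, bottom] as shares, 0 to 1, of the picture: columns of its width, rows of its height, round what is visible of it).
The state is a dict: "time_s": time; "q": joint angles; "dq": joint speeds; "joint_efforts": joint torques, N m; "position": TCP position; "tool_rot": TCP orientation; "force": force on the tool from outside, world axes, zero at the start; "moment": the same for the moment, N m; "opening": finger opening in m; "gripper_force": force on a finger pad.
Only numpy, scipy, OpenCV 4.12 (cv2) and the standard library are available. Lean on these libraries where they do the work, as an engineer would, in place of code of your own. Each camera call takes 0.05 s, during which the arm holds its last target. There are 200 camera calls.

TASK

Put the white lid squarely on the stationery box with its four tabs still up, then press down each of the four teal snap tabs around its rim until all four have clicked down and stay there. Leave the mug, the stapler and the mouse where they are.

Things in the scene. Friction and masses are not known exactly. Their poses are not given: they have to be found in the camera images.
- supply_box: Open blue-grey stationery box standing on the desk, part-filled with supplies, loose, about 0.9 kg. Outside 156 mm (its x) x 116 mm (its y) x 70 mm high, walls 4 mm, so the opening is 148 x 108 mm. Origin: centre of its underside; z up. The rim is 70 mm above the origin.
- lid: White loose lid, 180 g, flat on the desk at first. Origin: centre of its underside, z up, x along its long side. Lip 141 x 101 mm (134 x 94 at the foot) from z 0 to 8 mm; plate 164 x 124 mm from z 8 to 14; raised tabs reach z 22.5. Seated, the lip is inside the opening (3.5 mm play each side), the plate on the rim, this origin 62 mm above the box's; a half turn fits too.
- lid_handle (a point): Grip point on the lid's dark grey bridge handle, 46 mm above the lid's origin, on its axis. The handle's bar runs along the lid's x: 60 mm long, 14 mm wide (lid's y), from z 34 to 54 mm in the lid's frame. Grip it across, fingers closing along the lid's y. This point's axes are the lid's.
- tab_a (a joint): Snap tab amid the lid's +x end. Value in m: 0 raised, 0.0065 engaged; slides along the lid's -z. Bistable: takes 7 N to start, springs back up if let go before 0.0035, past that snaps down and stays. Raised, a red band shows under the teal pad; engaged, the band is hidden and the pad stands 2 mm above the plate.
- tab_a_top (a point): Centre of the upper face of tab_a's teal pad (pad 30 mm along the rim, 18 mm across it), on the lid's +x end, at (71, 0, 22.5) mm in the lid's frame while raised and 6.5 mm lower once engaged; moves with the tab. Push here, straight down, with the shut fingertips.
- tab_b (a joint): Snap tab amid the lid's +y side. Value in m: 0 raised, 0.0065 engaged; slides along the lid's -z. Bistable: takes 7 N to start, springs back up if let go before 0.0035, past that snaps down and stays. Raised, a red band shows under the teal pad; engaged, the band is hidden and the pad stands 2 mm above the plate.
- tab_b_top (a point): Centre of the upper face of tab_b's teal pad (pad 30 mm along the rim, 18 mm across it), on the lid's +y side, at (0, 51, 22.5) mm in the lid's frame while raised and 6.5 mm lower once engaged; moves with the tab. Push here, straight down, with the shut fingertips.
- tab_c (a joint): Snap tab amid the lid's -x end. Value in m: 0 raised, 0.0065 engaged; slides along the lid's -z. Bistable: takes 7 N to start, springs back up if let go before 0.0035, past that snaps down and stays. Raised, a red band shows under the teal pad; engaged, the band is hidden and the pad stands 2 mm above the plate.
- tab_c_top (a point): Centre of the upper face of tab_c's teal pad (pad 30 mm along the rim, 18 mm across it), on the lid's -x end, at (-71, 0, 22.5) mm in the lid's frame while raised and 6.5 mm lower once engaged; moves with the tab. Push here, straight down, with the shut fingertips.
- tab_d (a joint): Snap tab amid the lid's -y side. Value in m: 0 raised, 0.0065 engaged; slides along the lid's -z. Bistable: takes 7 N to start, springs back up if let go before 0.0035, past that snaps down and stays. Raised, a red band shows under the teal pad; engaged, the band is hidden and the pad stands 2 mm above the plate.
- tab_d_top (a point): Centre of the upper face of tab_d's teal pad (pad 30 mm along the rim, 18 mm across it), on the lid's -y side, at (0, -51, 22.5) mm in the lid's frame while raised and 6.5 mm lower once engaged; moves with the tab. Push here, straight down, with the shut fingertips.
- mug: White mug, 80 mm across, 92 mm high, handle on its +y side, standing at the far side of the desk. Origin: centre of its underside. A bystander.
- stapler: Black stapler, 150 x 36 mm, about 52 mm high, lying along its x at the far side of the desk. Origin: centre of its underside. A bystander.
- mouse: Black computer mouse, 105 x 60 x 32 mm, near the robot. Origin: centre of its underside. A bystander.
Not all that is in view belongs to the job. Leave any yellow look-alike of the lid alone.

How it is judged:
By the outcome, as a careful person would: the job done as asked, in the order asked, and still so for the second after the job is handed in, with the robot touching nothing.
It also fails if it takes over 54 s, if anything falls off the work surface, if the arm or the gripper's body presses on something with over 40 N, if the wrist force passes 120 N, or if a joint passes its speed limit or range.

## Working session

There is one attempt and no reset: what is moved stays moved. The work goes in short steps, Python scripts to look and compute and a tool call to move; the robot and the scene stay as the last step left them, time stands still between calls to the robot, and variables do not carry over. Pictures are saved under pics/ and viewed, at most 10 in all, crops included, and the job is handed in when it is done.

Besides the shell and the picture viewer there is one more tool, called after ">>>" by a JSON object that holds its "fn" and its "kwargs". apply_moves: Moves the arm, as the interface text tells. Its arguments: {"type":"object","properties":{"moves":{"type":"array","items":{"type":"object","properties":{"jaw":{"type":"number"},"tx":{"type":"number"},"ty":{"type":"number"},"tz":{"type":"number"},"wx":{"type":"number"},"wy":{"type":"number"},"wz":{"type":"number"}}}}},"required":["moves"]}

```bash
mkdir -p pics; ls
python3 - <<'E'
from station import *
import cv2,numpy as np
s=sense();print({k:np.round(v,3).tolist() for k,v in s.items()})
a=get_image("scene");b=get_image("top")
cv2.imwrite("pics/scene.png",a);cv2.imwrite("pics/top.png",b)
for c in("scene","top"):
  print(c,{k:np.round(v,4).tolist() for k,v in calibration(c).items()})
for n in("lid","supply_box"):
  print(n,recognise(n,"top"))
E
```

```text
pics
{'time_s': 0.0, 'q': [1.109, 0.522, -0.036, 1.6, 0.021, 1.021, -0.113], 'dq': [-0.0, -0.0, 0.001, -0.0, 0.001, 0.001, -0.0], 'joint_efforts': [0.001, -92.711, 1.979, -36.994, 0.018, 0.008, -0.0], 'position': [0.238, -0.577, 0.231], 'tool_rot': [0.981, 0.195, -0.0, -0.001], 'force': [-0.115, 0.124, 1.069], 'moment': [0.016, -0.01, -0.068], 'gripper_force': 0.0, 'opening': 0.086}
scene {'mtx': [[365.5168, 0.0, 313.4599], [0.0, 365.5168, 204.2948], [0.0, 0.0, 1.0]], 'k1': -0.0673, 'xyz': [1.1887, 0.6246, 0.7287], 'rotation': [0.1771, 0.3959, 0.8179, 0.3781]}
top {'mtx': [[436.6801, 0.0, 316.2104], [0.0, 436.6801, 199.4677], [0.0, 0.0, 1.0]], 'k1': -0.0322, 'xyz': [0.348, 0.0815, 1.0499], 'rotation': [0.07, -0.0696, -0.6977, 0.7096]}
lid [{'rect': [0.3855, 0.4485, 0.505, 0.653], 'conf': 0.88}, {'rect': [0.245, 0.6348, 0.3408, 0.837], 'conf': 0.83}, {'rect': [0.4653, 0.4998, 0.4775, 0.5267], 'conf': 0.67}]
supply_box [{'rect': [0.6112, 0.4022, 0.7189, 0.5907], 'conf': 0.62}, {'rect': [0.4586, 0.5045, 0.4787, 0.5315], 'conf': 0.29}, {'rect': [0.4028, 0.5642, 0.4234, 0.5968], 'conf': 0.24}]
```

View pics/top.png

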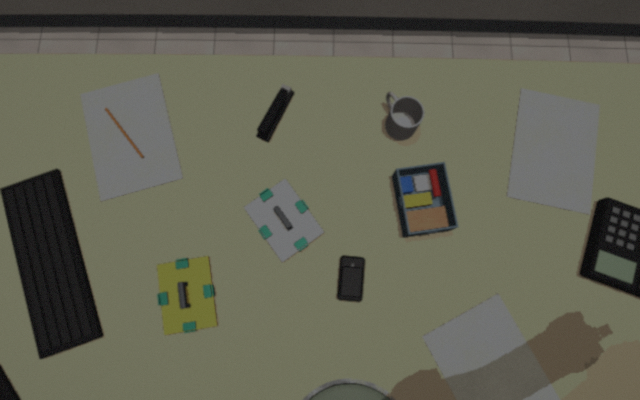

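View pics/scene.png

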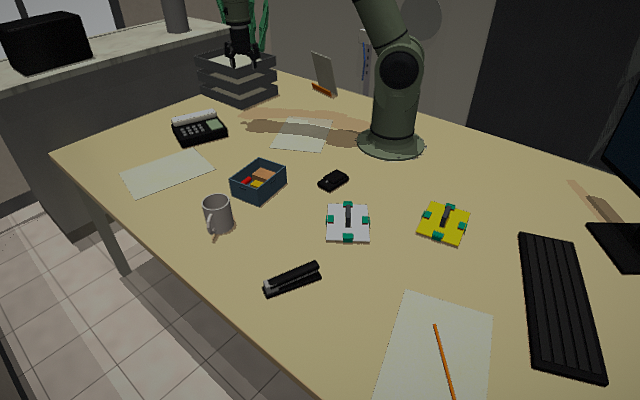

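Top view: the white lid is at about (284,218), with a yellow look-alike at (187,295) and the box at (425,200). The scene view agrees: white lid (348,222), yellow (443,222). The white one fits the description. I'll confirm it in an enlarged crop and measure.

```bash
cat > h.py <<'E'
from station import *
import cv2,numpy as np
from scipy.spatial.transform import Rotation as R
from scipy.optimize import least_squares
def unproj(cal,px,z):
    """pixels -> world points on the plane at height z"""
    m=np.array(cal["mtx"]);k=cal["k1"]
    d=cv2.undistortPoints(np.float64(px).reshape(-1,1,2),m,np.array([k,0,0,0.]),).reshape(-1,2)
    r=np.c_[d[:,0],-d[:,1],-np.ones(len(d))]@R.from_quat(cal["rotation"]).as_matrix().T
    c=np.array(cal["xyz"]);return c+r*((z-c[2])/r[:,2])[:,None]
def proj(cal,P):
    p=(np.atleast_2d(P)-cal["xyz"])@R.from_quat(cal["rotation"]).as_matrix()
    s=np.c_[p[:,0],-p[:,1]]/-p[:,2:];s=s*(1+cal["k1"]*(s**2).sum(1,keepdims=True))
    m=np.array(cal["mtx"]);return s@m[:2,:2].T+m[:2,2]
def teal(im,amin=15):
    h=cv2.cvtColor(im,cv2.COLOR_BGR2HSV)
    mk=cv2.inRange(h,(75,90,40),(98,255,255))
    n,l,st,c=cv2.connectedComponentsWithStats(mk)
    return [(c[i].round(1).tolist(),int(st[i,4])) for i in range(1,n) if st[i,4]>=amin]
E
python3 - <<'E'
from h import *
im=cv2.imread("pics/top.png");cal=calibration("top")
cv2.imwrite("pics/crop.png",cv2.convertScaleAbs(cv2.resize(im[150:310,240:480],None,fx=3.3,fy=3.3,interpolation=cv2.INTER_CUBIC),alpha=1.5))
for t in teal(im): print(t,unproj(cal,[t[0]],.0215).round(4))
E
```

```text
([265.6, 194.4], 88) [[0.5645 0.2059 0.0215]]
([301.1, 206.0], 87) [[0.5375 0.1197 0.0215]]
([265.0, 231.3], 83) [[0.4752 0.2038 0.0215]]
([300.6, 242.9], 82) [[0.4492 0.1188 0.0215]]
([181.8, 263.3], 80) [[0.3964 0.3959 0.0215]]
([208.0, 290.6], 89) [[0.335  0.3304 0.0215]]
([162.3, 298.5], 94) [[0.3149 0.4353 0.0215]]
([189.0, 325.8], 73) [[0.2553 0.369  0.0215]]
```

View pics/crop.png

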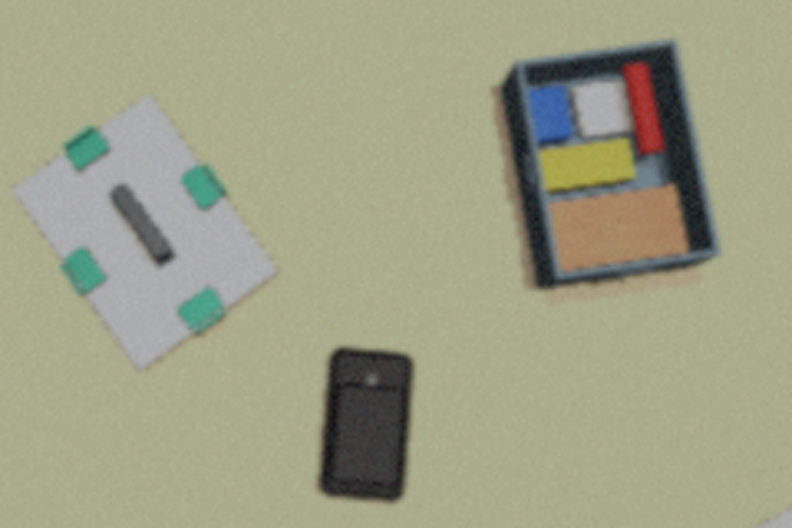

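The crop confirms it: white lid centred near (145,235) in the crop, four teal tabs, grey handle. The box rim corners are near (518,62), (675,40), (718,254) and (553,280) in the crop, and the mouse lies between them.

Run:
```python
from h import *
cal=calibration("top")
c=np.array([[518,62],[675,40],[718,254],[553,280]])/3.3+[240,150]
P=unproj(cal,c,.07);print(P.round(4),P.mean(0))
d=np.roll(P,-1,0)-P;print(np.linalg.norm(d,axis=1),np.degrees(np.arctan2(d[:,1],d[:,0])))
M=unproj(cal,np.array([[370,425]])/3.3+[240,150],.03);print("mouse",M)
w=calibration("wrist");s=sense();T=R.from_quat(s["tool_rot"])
print(w["mtx"],w["k1"],T.inv().apply(np.array(w["xyz"])-s["position"]),(T.inv()*R.from_quat(w["rotation"])).as_matrix().round(2))
```

```text
[[ 0.6203 -0.1028  0.07  ]
 [ 0.6385 -0.2146  0.07  ]
 [ 0.4862 -0.2381  0.07  ]
 [ 0.4665 -0.1238  0.07  ]] [ 0.55286871 -0.16981438  0.07      ]
[0.11328325 0.15404505 0.11596402 0.15523926] [ -80.77847897 -171.25315766   99.7893318     7.76302445]
mouse [[ 0.36766397 -0.00197008  0.03      ]]
[[288.72965689   0.         318.72257837]
 [  0.         288.72965689 204.19979811]
 [  0.           0.           1.        ]] -0.007601226900178857 [ 0.07009243  0.00030841 -0.14221037] [[ 0.    0.96  0.28]
 [ 1.   -0.    0.  ]
 [ 0.    0.28 -0.96]]
```

>>> {"fn": "apply_moves", "kwargs": {"moves": [{"tx": 60,"ty": 20,"tz": 0},{"tx": 110,"ty": 60},{"tx": 150,"ty": 110},{"tx": 190,"ty": 160},{"tx": 220,"ty": 215},{"tx": 240,"ty": 275,"wz": 3},{"tx": 250,"ty": 335,"wz": 5},{"tx": 255,"ty": 395,"wz": 7},{"tx": 260,"ty": 455,"wz": 9},{"tx": 263,"ty": 515,"wz": 10},{"tx": 265,"ty": 575,"wz": 12},{"tx": 267,"ty": 635,"wz": 14},{"tx": 268,"ty": 690,"wz": 14},{"tx": 268,"ty": 739,"wz": 14},{"tx": 268,"ty": 739,"wz": 14},{"tx": 268,"ty": 739,"wz": 14}]}}

```text
invalid input
```

>>> {"fn": "apply_moves", "kwargs": {"moves": [{"jaw": 0,"tx": 60,"ty": 20,"tz": 0,"wx": 0,"wy": 0,"wz": 0},{"jaw": 0,"tx": 110,"ty": 60,"tz": 0,"wx": 0,"wy": 0,"wz": 0},{"jaw": 0,"tx": 150,"ty": 110,"tz": 0,"wx": 0,"wy": 0,"wz": 0},{"jaw": 0,"tx": 190,"ty": 160,"tz": 0,"wx": 0,"wy": 0,"wz": 0},{"jaw": 0,"tx": 220,"ty": 215,"tz": 0,"wx": 0,"wy": 0,"wz": 0},{"jaw": 0,"tx": 240,"ty": 275,"tz": 0,"wx": 0,"wy": 0,"wz": 3},{"jaw": 0,"tx": 250,"ty": 335,"tz": 0,"wx": 0,"wy": 0,"wz": 5},{"jaw": 0,"tx": 255,"ty": 395,"tz": 0,"wx": 0,"wy": 0,"wz": 7},{"jaw": 0,"tx": 260,"ty": 455,"tz": 0,"wx": 0,"wy": 0,"wz": 9},{"jaw": 0,"tx": 263,"ty": 515,"tz": 0,"wx": 0,"wy": 0,"wz": 10},{"jaw": 0,"tx": 265,"ty": 575,"tz": 0,"wx": 0,"wy": 0,"wz": 12},{"jaw": 0,"tx": 267,"ty": 635,"tz": 0,"wx": 0,"wy": 0,"wz": 14},{"jaw": 0,"tx": 268,"ty": 690,"tz": 0,"wx": 0,"wy": 0,"wz": 14},{"jaw": 0,"tx": 268,"ty": 739,"tz": 0,"wx": 0,"wy": 0,"wz": 14},{"jaw": 0,"tx": 268,"ty": 739,"tz": 0,"wx": 0,"wy": 0,"wz": 14},{"jaw": 0,"tx": 268,"ty": 739,"tz": 0,"wx": 0,"wy": 0,"wz": 14}]}}

```text
time_s: 2.2
position: [0.5066, 0.1609, 0.2311]
tool_rot: [0.95, 0.313, -0.0, 0.0]
force: [0.7, -0.7, -0.6]
opening: 0.0854
gripper_force: 0.0
```

Run:
```python
from h import *
cal=calibration("wrist");im=get_image("wrist");cv2.imwrite("pics/w1.png",im)
print(calibration("wrist")["xyz"])
for t in teal(im,100): print(t,unproj(cal,[t[0]],.0215).round(4))
```

```text
[0.56316406 0.20193226 0.37335243]
([318.5, 119.0], 359) [[0.5642 0.2038 0.0215]]
([106.0, 137.8], 347) [[0.3963 0.3955 0.0215]]
([49.7, 171.5], 412) [[0.3171 0.4346 0.0215]]
([362.2, 178.0], 384) [[0.54   0.1188 0.0215]]
([276.2, 178.4], 357) [[0.4764 0.204  0.0215]]
([131.7, 206.4], 280) [[0.3368 0.3322 0.0215]]
([319.4, 233.5], 320) [[0.4494 0.1176 0.0215]]
([79.5, 238.5], 333) [[0.2551 0.3682 0.0215]]
```

View pics/w1.png

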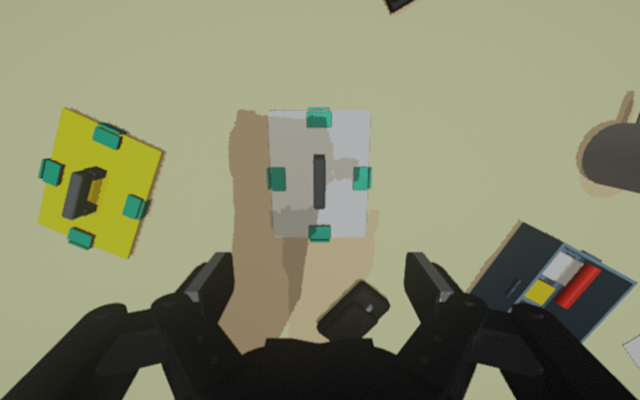

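Wrist view: white lid centred at about (319,178), handle at (320,180), lined up with the fingers. The measured tab spacing of 143 × 106 mm fits. I'll preclose partly, descend and grip.

>>> {"fn": "apply_moves", "kwargs": {"moves": [{"jaw": 110,"tx": 1,"ty": 0,"tz": -50,"wx": 0,"wy": 0,"wz": 0.3},{"jaw": 110,"tx": 1,"ty": 0,"tz": -100,"wx": 0,"wy": 0,"wz": 0.3},{"jaw": 110,"tx": 1,"ty": 0,"tz": -145,"wx": 0,"wy": 0,"wz": 0.3},{"jaw": 110,"tx": 1,"ty": 0,"tz": -180,"wx": 0,"wy": 0,"wz": 0.3},{"jaw": 110,"tx": 1,"ty": 0,"tz": -200,"wx": 0,"wy": 0,"wz": 0.3},{"jaw": 110,"tx": 1,"ty": 0,"tz": -204,"wx": 0,"wy": 0,"wz": 0.3},{"jaw": 110,"tx": 1,"ty": 0,"tz": -204,"wx": 0,"wy": 0,"wz": 0.3},{"jaw": 255,"tx": 1,"ty": 0,"tz": -204,"wx": 0,"wy": 0,"wz": 0.3},{"jaw": 255,"tx": 1,"ty": 0,"tz": -204,"wx": 0,"wy": 0,"wz": 0.3},{"jaw": 255,"tx": 1,"ty": 0,"tz": -204,"wx": 0,"wy": 0,"wz": 0.3},{"jaw": 255,"tx": 1,"ty": 0,"tz": -204,"wx": 0,"wy": 0,"wz": 0.3},{"jaw": 255,"tx": 1,"ty": 0,"tz": -204,"wx": 0,"wy": 0,"wz": 0.3}]}}

```text
time_s: 3.75
position: [0.5081, 0.1614, 0.0282]
tool_rot: [0.949, 0.315, 0.001, 0.0]
force: [-1.9, -1.7, 10.5]
opening: 0.0129
gripper_force: 59.2
```

Gripped. Lift and carry towards the box. The scene camera gives a second box measurement.

>>> {"fn": "apply_moves", "kwargs": {"moves": [{"jaw": 255,"tx": 0,"ty": 0,"tz": 25,"wx": 0,"wy": 0,"wz": 0},{"jaw": 255,"tx": 0,"ty": 0,"tz": 70,"wx": 0,"wy": 0,"wz": 0},{"jaw": 255,"tx": 0,"ty": 0,"tz": 120,"wx": 0,"wy": 0,"wz": 0},{"jaw": 255,"tx": 0,"ty": 0,"tz": 150,"wx": 0,"wy": 0,"wz": 0},{"jaw": 255,"tx": 0,"ty": 0,"tz": 150,"wx": 0,"wy": 0,"wz": 0}]}}

```text
time_s: 4.38
position: [0.5086, 0.1616, 0.1795]
tool_rot: [0.949, 0.315, 0.002, 0.0]
force: [0.4, 0.4, -3.8]
opening: 0.0129
gripper_force: 59.5
```

Run:
```python
from h import *
im=cv2.imread("pics/scene.png")
cv2.imwrite("pics/c2.png",cv2.convertScaleAbs(cv2.resize(im[150:215,220:300],None,fx=9,fy=9,interpolation=cv2.INTER_CUBIC),alpha=1.4))
```

```text
(no output)
```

View pics/c2.png

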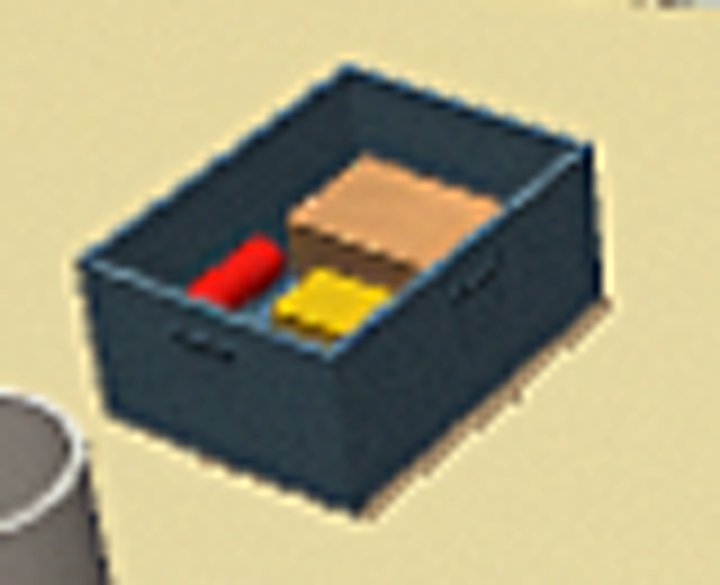

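The crop shows the outer rim corners at (347,64), (593,143), (334,358) and (76,263), and the feet at (108,415), (362,520) and (606,300). Now fit the box model in each camera, and the lid in both as a check on calibration bias.

Run:
```python
from h import *
def box(p,idx):
    C=np.array([[78,58,70],[78,-58,70],[-78,-58,70],[-78,58,70],[78,58,0],[78,-58,0],[-78,-58,0],[-78,58,0]])/1e3
    c,s=np.cos(p[2]),np.sin(p[2]);Q=C[idx]@np.array([[c,s,0],[-s,c,0],[0,0,1]]);Q[:,:2]+=p[:2];return Q
top=(np.array([[518,62],[675,40],[718,254],[553,280]])+.5)/3.3-.5+[240,150]
sc=(np.array([[334,358],[76,263],[347,64],[593,143],[362,520],[108,415],[606,300]])+.5)/9-.5+[220,150]
ct,cs=calibration("top"),calibration("scene")
it=[0,1,2,3];isc=[0,1,2,3,4,5,7]
ft=lambda p:(proj(ct,box(p,it))-top).ravel()
fs=lambda p:(proj(cs,box(p,isc))-sc).ravel()
for f in(ft,fs,lambda p:np.r_[ft(p),fs(p)]):
    r=least_squares(f,[.55,-.17,.14]);print(r.x[:2].round(4),np.degrees(r.x[2]).round(2),r.fun.round(1))
t=[x for x in teal(cv2.imread("pics/scene.png")) if x[0][0]<400]
P=unproj(cs,[x[0] for x in t],.0215);print(P.round(4),P.mean(0))
```

```text
[ 0.5537 -0.169 ] 8.7 [-0.9 -0.4  0.3 -0.1  0.4  0.7  0.2 -0.2]
[ 0.5552 -0.1682] 9.78 [ 0.3  0.1  0.2 -0.1 -0.  -0.1  0.2  0.1 -0.5 -0.1 -0.1  0.4 -0.1 -0.3]
[ 0.5541 -0.1689] 9.07 [-1.2 -0.4 -0.  -0.4  0.5  0.3  0.4 -0.3 -0.  -0.1  0.2 -0.5  0.4 -0.3
  0.4  0.  -0.8 -0.4 -0.1  0.   0.1 -0.3]
[[0.4482 0.1188 0.0215]
 [0.5375 0.1228 0.0215]
 [0.4762 0.2051 0.0215]
 [0.5709 0.21   0.0215]] [0.50822382 0.16420545 0.0215    ]
```

>>> {"fn": "apply_moves", "kwargs": {"moves": [{"jaw": 255,"tx": 12,"ty": -30,"tz": 0,"wx": 0,"wy": 0,"wz": -7},{"jaw": 255,"tx": 24,"ty": -65,"tz": 0,"wx": 0,"wy": 0,"wz": -15},{"jaw": 255,"tx": 37,"ty": -95,"tz": 0,"wx": 0,"wy": 0,"wz": -22},{"jaw": 255,"tx": 46,"ty": -111,"tz": 0,"wx": 0,"wy": 0,"wz": -27.4},{"jaw": 255,"tx": 46,"ty": -111,"tz": 0,"wx": 0,"wy": 0,"wz": -27.4},{"jaw": 255,"tx": 46,"ty": -111,"tz": 0,"wx": 0,"wy": 0,"wz": -27.4}]}}

```text
time_s: 5.12
position: [0.553, 0.0511, 0.1766]
tool_rot: [0.997, 0.083, -0.001, -0.0]
force: [-0.7, 0.3, -3.2]
opening: 0.0129
gripper_force: 59.4
```

Run:
```python
from h import *
import json
s=sense();cal=calibration("wrist");im=get_image("wrist")
json.dump({k:np.array(v).tolist() for k,v in cal.items()},open("w2.json","w"))
cv2.imwrite("pics/w2.png",cv2.convertScaleAbs(cv2.resize(im,(800,500),interpolation=cv2.INTER_CUBIC),alpha=1.5));print(s["position"],s["tool_rot"])
for t in teal(im,60): print(t,unproj(cal,[t[0]],s["position"][2]-.027+.0215).round(4))
C=np.array([[78,58,70],[78,-58,70],[-78,-58,70],[-78,58,70]])/1e3
Q=R.from_euler("z",9.4,degrees=True).apply(C)+[.5546,-.1695,0];print(proj(cal,Q)*1.25)
```

```text
[0.55297644 0.05109876 0.17656893] [ 9.96578402e-01  8.26504446e-02 -6.11139094e-04 -1.35390672e-04]
([318.9, 94.0], 368) [[0.6344 0.0643 0.1711]]
([318.7, 120.3], 2104) [[0.6224 0.0624 0.1711]]
([412.9, 249.1], 1888) [[ 0.563  -0.0009  0.1711]]
([207.1, 249.3], 210) [[0.5438 0.1125 0.1711]]
([228.4, 249.3], 1515) [[0.5458 0.1007 0.1711]]
([7.9, 270.1], 270) [[0.5113 0.2257 0.1711]]
([65.9, 322.0], 349) [[0.4807 0.1951 0.1711]]
([318.7, 340.8], 62) [[0.4932 0.0408 0.1711]]
([41.7, 370.0], 318) [[0.44   0.2139 0.1711]]
[[631.84285161 191.6744641 ]
 [798.93567548 192.35503365]
 [739.01561618 386.89048897]
 [596.4575519  387.19796593]]
```

View pics/w2.png

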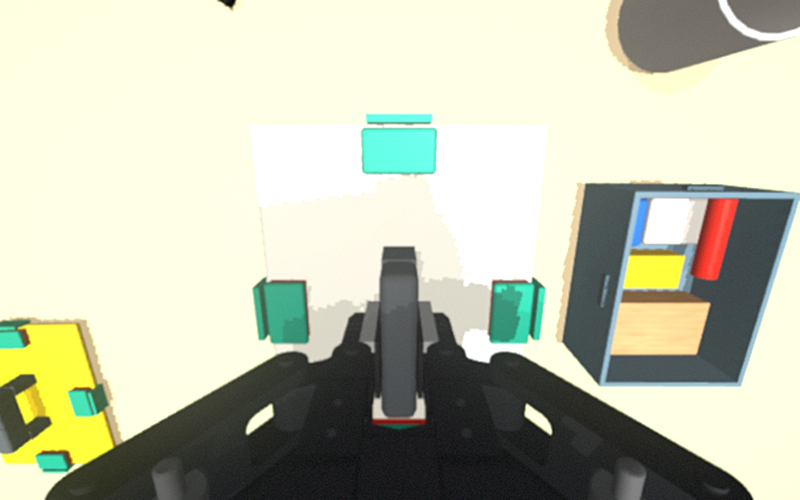

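Wrist view: the lid is held square with all tabs up. The box rim corners are near (635,192), (799,194), (742,385) and (601,385). Fit.

Run:
```python
from h import *
import json
cal=json.load(open("w2.json"))
ob=np.array([[635,192],[798,193],[742,385],[601,385]])/1.25
C=np.array([[78,58,70],[78,-58,70],[-78,-58,70],[-78,58,70]])/1e3
f=lambda p:(proj(cal,R.from_euler("z",p[2]).apply(C)+[p[0],p[1],0])-ob).ravel()
r=least_squares(f,[.554,-.17,.16]);print(r.x[:2],np.degrees(r.x[2]),r.fun.round(1))
P=unproj(cal,ob,.07);print(P.round(4),P.mean(0))
L=C*0;L=np.array([[71,0,22.5],[0,51,22.5],[0,-51,22.5]])/1e3
o=np.array([[318.7,120.3],[230.5,249.3],[410,249.3]])
g=lambda p:(proj(cal,R.from_euler("z",p[2]).apply(L)+[p[0],p[1],p[3]])-o).ravel()
r=least_squares(g,[.553,.051,.16,.15]);print(r.x[:2],np.degrees(r.x[2]),r.x[3],r.fun.round(1))
```

```text
[ 0.55523293 -0.17115004] 9.814477123250436 [-1.2 -0.2  2.4 -1.4  0.1  0.8 -1.4  1.8]
[[ 0.6222 -0.1018  0.07  ]
 [ 0.6405 -0.2135  0.07  ]
 [ 0.4892 -0.2411  0.07  ]
 [ 0.4708 -0.128   0.07  ]] [ 0.55566909 -0.17109602  0.07      ]
[0.55266156 0.05002854] 9.834046571945736 0.14541235304157413 [ 0.5 -0.4  0.1  0.7 -0.6 -0.2]
```

>>> {"fn": "apply_moves", "kwargs": {"moves": [{"jaw": 255,"tx": 1,"ty": -40,"tz": 0,"wx": 0,"wy": 0,"wz": 0},{"jaw": 255,"tx": 1,"ty": -90,"tz": 0,"wx": 0,"wy": 0,"wz": 0},{"jaw": 255,"tx": 2,"ty": -140,"tz": 0,"wx": 0,"wy": 0,"wz": 0},{"jaw": 255,"tx": 2,"ty": -190,"tz": 0,"wx": 0,"wy": 0,"wz": 0},{"jaw": 255,"tx": 2,"ty": -215,"tz": 0,"wx": 0,"wy": 0,"wz": 0},{"jaw": 255,"tx": 2,"ty": -221,"tz": -20,"wx": 0,"wy": 0,"wz": 0},{"jaw": 255,"tx": 2,"ty": -221,"tz": -50,"wx": 0,"wy": 0,"wz": 0},{"jaw": 255,"tx": 2,"ty": -221,"tz": -68,"wx": 0,"wy": 0,"wz": 0},{"jaw": 255,"tx": 2,"ty": -221,"tz": -70,"wx": 0,"wy": 0,"wz": 0},{"jaw": 255,"tx": 2,"ty": -221,"tz": -70,"wx": 0,"wy": 0,"wz": 0},{"jaw": 255,"tx": 2,"ty": -221,"tz": -70,"wx": 0,"wy": 0,"wz": 0}]}}

```text
time_s: 6.55
position: [0.5561, -0.1707, 0.1082]
tool_rot: [0.997, 0.082, 0.001, 0.0]
force: [-0.2, 0.2, -2.7]
opening: 0.0128
gripper_force: 59.3
```

Run:
```python
from h import *
im=get_image("scene");w=get_image("wrist");s=sense();print(s["position"],s["tool_rot"],s["force"])
a=cv2.resize(im[145:220,210:310],(800,600)[:2],interpolation=cv2.INTER_CUBIC)[:,:]
a=cv2.resize(a,(400,300));b=cv2.resize(w,(400,250));b=cv2.copyMakeBorder(b,0,50,0,0,cv2.BORDER_CONSTANT)
cv2.imwrite("pics/h1.png",cv2.convertScaleAbs(np.hstack([a,b]),alpha=1.4))
```

```text
[ 0.55597288 -0.17069039  0.10800808] [9.96673014e-01 8.15023284e-02 5.00052237e-04 1.54796857e-04] [-0.81648321  0.59408847 -2.69810996]
```

View pics/h1.png

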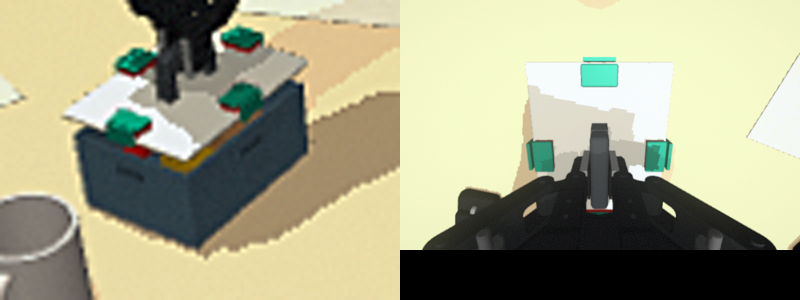

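The lid hovers over the box, squared up, all four red bands showing. Descend gently.

>>> {"fn": "apply_moves", "kwargs": {"moves": [{"jaw": 255,"tx": -0.5,"ty": 0.5,"tz": -4,"wx": 0,"wy": 0,"wz": 0.2},{"jaw": 255,"tx": -0.5,"ty": 0.5,"tz": -8,"wx": 0,"wy": 0,"wz": 0.2},{"jaw": 255,"tx": -0.5,"ty": 0.5,"tz": -11,"wx": 0,"wy": 0,"wz": 0.2},{"jaw": 255,"tx": -0.5,"ty": 0.5,"tz": -13,"wx": 0,"wy": 0,"wz": 0.2},{"jaw": 255,"tx": -0.5,"ty": 0.5,"tz": -13,"wx": 0,"wy": 0,"wz": 0.2}]}}

```text
time_s: 7.28
position: [0.555, -0.1701, 0.0941]
tool_rot: [0.997, 0.083, -0.0, -0.0]
force: [-0.3, -0.9, -1.9]
opening: 0.0126
gripper_force: 59.4
```

>>> {"fn": "apply_moves", "kwargs": {"moves": [{"jaw": 255,"tx": 0,"ty": 0,"tz": -2,"wx": 0,"wy": 0,"wz": 0},{"jaw": 255,"tx": 0,"ty": 0,"tz": -4,"wx": 0,"wy": 0,"wz": 0},{"jaw": 255,"tx": 0,"ty": 0,"tz": -4.5,"wx": 0,"wy": 0,"wz": 0},{"jaw": 255,"tx": 0,"ty": 0,"tz": -4.5,"wx": 0,"wy": 0,"wz": 0}]}}

```text
time_s: 7.78
position: [0.5552, -0.1702, 0.0902]
tool_rot: [0.997, 0.083, 0.0, 0.0]
force: [-2.8, 0.8, 8.2]
opening: 0.0129
gripper_force: 61.0
```

Seated: height and 8 N contact match. Release partly and rise.

>>> {"fn": "apply_moves", "kwargs": {"moves": [{"jaw": 110,"tx": 0,"ty": 0,"tz": -4,"wx": 0,"wy": 0,"wz": 0},{"jaw": 110,"tx": 0,"ty": 0,"tz": -4,"wx": 0,"wy": 0,"wz": 0},{"jaw": 110,"tx": 0,"ty": 0,"tz": -4,"wx": 0,"wy": 0,"wz": 0},{"jaw": 110,"tx": 0,"ty": 0,"tz": 15,"wx": 0,"wy": 0,"wz": 0},{"jaw": 110,"tx": 0,"ty": 0,"tz": 50,"wx": 0,"wy": 0,"wz": 0},{"jaw": 255,"tx": 0,"ty": 0,"tz": 90,"wx": 0,"wy": 0,"wz": 0},{"jaw": 255,"tx": 0,"ty": 0,"tz": 120,"wx": 0,"wy": 0,"wz": 0},{"jaw": 255,"tx": 0,"ty": 0,"tz": 120,"wx": 0,"wy": 0,"wz": 0},{"jaw": 255,"tx": 0,"ty": 0,"tz": 120,"wx": 0,"wy": 0,"wz": 0}]}}

```text
time_s: 8.9
position: [0.5548, -0.1701, 0.2093]
tool_rot: [0.997, 0.083, -0.0, -0.0]
force: [-0.5, -0.2, 0.9]
opening: -0.0001
gripper_force: 0.0
```

Run:
```python
from h import *
s=sense();cal=calibration("wrist");w=get_image("wrist");im=get_image("scene");print(s["position"],s["tool_rot"],s["force"])
for t in teal(w,60): print(t,unproj(cal,[t[0]],.0835).round(4))
a=cv2.resize(im[145:220,210:310],(400,300),interpolation=cv2.INTER_CUBIC);b=cv2.resize(w,(400,250));b=cv2.copyMakeBorder(b,0,50,0,0,cv2.BORDER_CONSTANT)
cv2.imwrite("pics/s1.png",cv2.convertScaleAbs(np.hstack([a,b]),alpha=1.4))
```

```text
[ 0.55483123 -0.17010192  0.20926271] [ 9.96531494e-01  8.32160059e-02 -2.68528565e-04 -7.88143548e-05] [-0.54523832 -0.20789809  0.85911186]
([318.8, 105.0], 86) [[ 0.637  -0.1565  0.0835]]
([319.0, 119.5], 653) [[ 0.625  -0.1587  0.0835]]
([263.7, 196.2], 599) [[ 0.5466 -0.1182  0.0835]]
([374.3, 195.9], 646) [[ 0.5645 -0.2227  0.0835]]
```

View pics/s1.png

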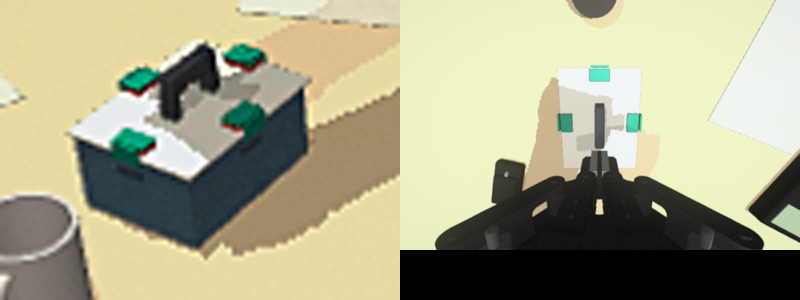

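The lid is seated squarely, all tabs raised (red bands visible). Tabs a, b and d measure within about 2 mm of the model at (0.555,-0.170), yaw 9.5°. Press a (+x end).

>>> {"fn": "apply_moves", "kwargs": {"moves": [{"jaw": 255,"tx": 40,"ty": 6,"tz": -10,"wx": 0,"wy": 0,"wz": 0},{"jaw": 255,"tx": 70,"ty": 12,"tz": -50,"wx": 0,"wy": 0,"wz": 0},{"jaw": 255,"tx": 70,"ty": 12,"tz": -90,"wx": 0,"wy": 0,"wz": 0},{"jaw": 255,"tx": 70,"ty": 12,"tz": -115,"wx": 0,"wy": 0,"wz": 0},{"jaw": 255,"tx": 70,"ty": 12,"tz": -122,"wx": 0,"wy": 0,"wz": 0},{"jaw": 255,"tx": 70,"ty": 12,"tz": -126,"wx": 0,"wy": 0,"wz": 0},{"jaw": 255,"tx": 70,"ty": 12,"tz": -129,"wx": 0,"wy": 0,"wz": 0},{"jaw": 255,"tx": 70,"ty": 12,"tz": -132,"wx": 0,"wy": 0,"wz": 0},{"jaw": 255,"tx": 70,"ty": 12,"tz": -132,"wx": 0,"wy": 0,"wz": 0}]}}

```text
time_s: 10.12
position: [0.6255, -0.1582, 0.0782]
tool_rot: [0.997, 0.083, 0.0, 0.0]
force: [0.1, 0.8, 1.1]
opening: 0.0003
gripper_force: 0.3
```

>>> {"fn": "apply_moves", "kwargs": {"moves": [{"jaw": 255,"tx": 0,"ty": 0,"tz": -1.5,"wx": 0,"wy": 0,"wz": 0},{"jaw": 255,"tx": 0,"ty": 0,"tz": -1.5,"wx": 0,"wy": 0,"wz": 0},{"jaw": 255,"tx": 0,"ty": 0,"tz": 20,"wx": 0,"wy": 0,"wz": 0},{"jaw": 255,"tx": 0,"ty": 0,"tz": 60,"wx": 0,"wy": 0,"wz": 0},{"jaw": 255,"tx": -40,"ty": 20,"tz": 62,"wx": 0,"wy": 0,"wz": 0},{"jaw": 255,"tx": -78,"ty": 39,"tz": 60,"wx": 0,"wy": 0,"wz": 0},{"jaw": 255,"tx": -79,"ty": 39,"tz": 30,"wx": 0,"wy": 0,"wz": 0},{"jaw": 255,"tx": -79,"ty": 39,"tz": 12,"wx": 0,"wy": 0,"wz": 0},{"jaw": 255,"tx": -79,"ty": 39,"tz": 7,"wx": 0,"wy": 0,"wz": 0},{"jaw": 255,"tx": -79,"ty": 39,"tz": 3,"wx": 0,"wy": 0,"wz": 0},{"jaw": 255,"tx": -79,"ty": 39,"tz": 0,"wx": 0,"wy": 0,"wz": 0},{"jaw": 255,"tx": -79,"ty": 39,"tz": -1.5,"wx": 0,"wy": 0,"wz": 0},{"jaw": 255,"tx": -79,"ty": 39,"tz": -1.5,"wx": 0,"wy": 0,"wz": 0}]}}

```text
time_s: 11.75
position: [0.5467, -0.1193, 0.0778]
tool_rot: [0.997, 0.083, 0.001, 0.0]
force: [-8.0, 1.4, 25.4]
opening: -0.0001
gripper_force: 12.7
```

>>> {"fn": "apply_moves", "kwargs": {"moves": [{"jaw": 255,"tx": 0,"ty": 0,"tz": 20,"wx": 0,"wy": 0,"wz": 0},{"jaw": 255,"tx": 0,"ty": 0,"tz": 60,"wx": 0,"wy": 0,"wz": 0},{"jaw": 255,"tx": -30,"ty": -30,"tz": 63,"wx": 0,"wy": 0,"wz": 0},{"jaw": 255,"tx": -61,"ty": -62,"tz": 60,"wx": 0,"wy": 0,"wz": 0},{"jaw": 255,"tx": -61,"ty": -62,"tz": 35,"wx": 0,"wy": 0,"wz": 0},{"jaw": 255,"tx": -61,"ty": -62,"tz": 14,"wx": 0,"wy": 0,"wz": 0},{"jaw": 255,"tx": -61,"ty": -62,"tz": 8,"wx": 0,"wy": 0,"wz": 0},{"jaw": 255,"tx": -61,"ty": -62,"tz": 4,"wx": 0,"wy": 0,"wz": 0},{"jaw": 255,"tx": -61,"ty": -62,"tz": 1,"wx": 0,"wy": 0,"wz": 0},{"jaw": 255,"tx": -61,"ty": -62,"tz": 0,"wx": 0,"wy": 0,"wz": 0},{"jaw": 255,"tx": -61,"ty": -62,"tz": 0,"wx": 0,"wy": 0,"wz": 0}]}}

```text
time_s: 13.12
position: [0.4857, -0.1812, 0.0778]
tool_rot: [0.997, 0.083, 0.001, 0.0]
force: [-7.2, 2.3, 26.2]
opening: 0.0002
gripper_force: 12.8
```

>>> {"fn": "apply_moves", "kwargs": {"moves": [{"jaw": 255,"tx": 0,"ty": 0,"tz": 20,"wx": 0,"wy": 0,"wz": 0},{"jaw": 255,"tx": 0,"ty": 0,"tz": 60,"wx": 0,"wy": 0,"wz": 0},{"jaw": 255,"tx": 40,"ty": -20,"tz": 63,"wx": 0,"wy": 0,"wz": 0},{"jaw": 255,"tx": 78,"ty": -39,"tz": 60,"wx": 0,"wy": 0,"wz": 0},{"jaw": 255,"tx": 78,"ty": -39,"tz": 35,"wx": 0,"wy": 0,"wz": 0},{"jaw": 255,"tx": 78,"ty": -39,"tz": 14,"wx": 0,"wy": 0,"wz": 0},{"jaw": 255,"tx": 78,"ty": -39,"tz": 8,"wx": 0,"wy": 0,"wz": 0},{"jaw": 255,"tx": 78,"ty": -39,"tz": 4,"wx": 0,"wy": 0,"wz": 0},{"jaw": 255,"tx": 78,"ty": -39,"tz": 1,"wx": 0,"wy": 0,"wz": 0},{"jaw": 255,"tx": 78,"ty": -39,"tz": 0,"wx": 0,"wy": 0,"wz": 0},{"jaw": 255,"tx": 78,"ty": -39,"tz": 0,"wx": 0,"wy": 0,"wz": 0},{"jaw": 255,"tx": 78,"ty": -39,"tz": 25,"wx": 0,"wy": 0,"wz": 0},{"jaw": 255,"tx": 78,"ty": -39,"tz": 80,"wx": 0,"wy": 0,"wz": 0},{"jaw": 255,"tx": 40,"ty": -39,"tz": 140,"wx": 0,"wy": 0,"wz": 0},{"jaw": 255,"tx": -10,"ty": -20,"tz": 180,"wx": 0,"wy": 0,"wz": 0},{"jaw": 255,"tx": -30,"ty": -10,"tz": 180,"wx": 0,"wy": 0,"wz": 0},{"jaw": 255,"tx": -30,"ty": -10,"tz": 180,"wx": 0,"wy": 0,"wz": 0}]}}

```text
time_s: 15.25
position: [0.4543, -0.1909, 0.2581]
tool_rot: [0.997, 0.083, 0.001, 0.001]
force: [0.0, -0.5, 0.4]
opening: 0.0001
gripper_force: 0.0
```

Run:
```python
from h import *
w=get_image("wrist");im=get_image("scene");t=get_image("top")
a=cv2.resize(im[145:220,210:310],(400,300),interpolation=cv2.INTER_CUBIC);b=cv2.resize(w[0:300,120:520],(400,300))
c=cv2.resize(t[150:310,240:480],(400,267));c=cv2.copyMakeBorder(c,0,33,0,0,cv2.BORDER_CONSTANT)
d=cv2.resize(im,(400,250));d=cv2.copyMakeBorder(d,0,50,0,0,cv2.BORDER_CONSTANT)
cv2.imwrite("pics/f1.png",cv2.convertScaleAbs(np.vstack([np.hstack([a,b]),np.hstack([c,d])]),alpha=1.4))
```

```text
(no output)
```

View pics/f1.png

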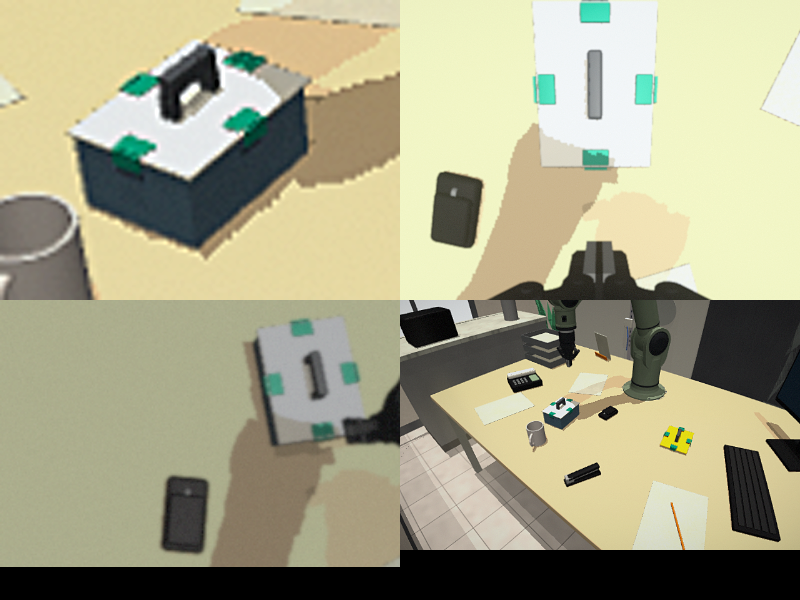

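All four tabs are down with no red band visible, the lid is square on the box, and the mug, stapler and mouse have not moved. Handing in.

```bash
python3 -c "
from station import *
print(finish_job())"
```

```text
the job is handed in; nothing more can be done
None
```

The white lid is seated squarely on the box and all four tabs are pressed down with no red band showing; the job is handed in at about 15 s, with the mug, stapler and mouse left where they were.

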